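# Close and lock the air filter's hatch

### The arm

A 7-joint arm with a two-finger parallel gripper is mounted at the origin on a cart in front of the work surface, level with it; the furniture and walls round the work are solid. World frame = base frame: x ahead of the robot, y to its left, z up, the work surface at z = 0. Lengths are in m, angles in rad, forces in N, time in s.
With the tool pointing down it reaches from about 0.35 to 0.9 m from the base axis. Payload 8.1 kg.
Tool frame: the origin (TCP) lies midway between the tips of the shut fingers; the grasp point (between the pads) lies 19 mm behind it (ctrl.grip_depth is the distance from the TCP to the grasp point, in m); z points along the fingers, y is the line along which they close (so a half turn about z gives the same grasp; the last joint's range is limited). The gripper opens to 92 mm and grips with 3 to 60 N. Pads are 19 mm wide; open, the fingers measure 130 mm over their backs; the gripper's body (75 mm by 190 mm) begins 47 mm behind the grasp point.
Start: joints at [-1.313, 0.434, 0.025, 1.573, -0.012, 1.134, -0.075], TCP at [0.221, 0.585, 0.227] pointing down, gripper open.
Joint ranges: [-2.62, 2.62], [-0.44, 2.09], [-1.27, 1.32], [0.08, 2.57], [-1.32, 4.46], [0.12, 2], [-2.74, 2.74]. Speed limits (rad/s): [2.22, 2.22, 3.01, 3.01, 3.14, 3.14, 3.14].

### API

Orientations are given as a rotation vector (axis times angle).
In Python, from station import ctrl gives the robot as it stands.
- The arm moves only by the tool servo_tool, never from a script. Its argument "motion" is a list of rows, each an object of numbers: "dx", "dy", "dz": the shift along the tool's x, y, z as a fraction of full scale; "ax", "ay", "az": the turn, a rotation vector about the tool's x, y, z as a fraction of full scale; "gripper": the opening in per cent of the stroke, from 0 (shut) to 100 (fully open). In form: [{"dx": .., "dy": .., "dz": .., "ax": .., "ay": .., "az": .., "gripper": ..}, ...]. A call has 1 to 12 rows; each row shifts and turns the commanded pose from where the row before left it, along the tool's axes as they then stand; what a row does not reach is not made up. Full scale, the value 1, is 0.02 m for a shift and 4 degrees for a turn. A row lasts 1/8 s, in which the tool goes at most 62.5 mm and 10.7 degrees, less where a joint would pass 70% of its speed; a pose out of reach is approached as far as the arm can. A call with a number of a shift or a turn outside -1 to 1 is refused whole. A call with a gripper value outside its range is refused whole. The fingers move at their own pace and stop on an object; the grip force is fixed at half the most. Time passes only in rows, so rows that do not move let the fingers close. It gives the time, the measured TCP pose, the force, the opening and the grip force at its end, in the units of the state.
- ctrl.sense(): the state, without advancing time (a new reading comes with each control period).
- ctrl.get_image(name): name is "scene" or "top" or "wrist"; returns a dict with "img" (420x560x3 uint8, red, green, blue), "camera_matrix" (3x3 intrinsics, pixels), "camera_from_world" (4x4, takes a point from world to camera coordinates); the wrist camera has in their place "tool_from_camera" (4x4, takes a point from camera to tool coordinates, whose origin is the TCP and whose axes are the flange's). Camera axes: x right, y down, z forward; pixel columns grow to the right and rows downward; lengths in m; the calibration is good to about 2 mm. A picture is of the moment at which its call begins: read the wrist's pose just before it. There is no depth.
- ctrl.close_job(): hands the job in; it is judged then, once.
The state is a dict: "t": time; "joint_positions": joint angles; "dq": joint speeds; "joint_torque": joint torques, N m; "tcp_pos": TCP position; "tcp_rot": TCP orientation; "wrist_force": force on the tool from outside, world axes, zero at the start; "moment": the same for the moment, N m; "width": finger opening in m; "finger_force": force on a finger pad.
Only numpy, scipy, OpenCV 4.12 (cv2) and the standard library are available. Lean on these libraries where they do the work, as an engineer would, in place of code of your own. Each camera call takes 0.05 s, during which the arm holds its last target. There are 200 camera calls.

### The job

Close the hatch of the bench-top air filter: lay the loose blue cover in the opening, slide it fully home so that its hook goes under the frame, and let go of it. Then take the wing knob and turn it clockwise to its stop, so that the cam tongue swings behind the frame edge and locks the cover flat in place. Do not disturb the dropper bottle, the jars or the tape roll.

Things in the scene. Friction and masses are not known exactly. Their poses are not given: they have to be found in the camera images.
- housing: Air filter housing, grey steel box 240 x 140 x 60 mm high, fixed to the table. Origin at table height under point seat; x along its long side, z up. Outside x -128 to 112, y -70 to 70 mm. Flat 5 mm thick top with an opening x -82 to 62, y -51 to 51 mm; filter 29 mm below the top. The face at y = +70, with louvres and red switch, looks roughly to the robot, so +x is roughly to the robot's left.
- seat (a point): Point on the housing's top face, 60 mm above the table, where the cover's origin lies when the cover is home; axes as the housing (the cover's are then parallel). A fixed drawer chest, far taller than the housing, stands behind the middle of the table (front about x = 0.63 m, y from -0.13 to 0.17): cross from side to side nearer the robot.
- cover: Loose blue cover, about 0.4 kg, plate 187 x 124 x 4 mm (x -97 to 90, y -62 to 62). Origin on the plate's underside, z up. It stands on two rails 16 mm deep under the plate (y = +-43 to 47, x -8 to 62 mm), which fit the opening with 4 mm side play. Home: plate flat on the housing's top and rail ends against the opening's +x edge.
- cover_hook (a point): Tip of the flat hook under the cover's +x end, at cover x = 72, y = 0, z = -10 mm; 60 mm wide, 8 to 13 mm below the plate, reaching 10 mm past the rail ends. To fit: lower the cover 13 to 24 mm (best 18) short of home in -x until the plate lies on the housing, then slide it to +x, with little weight on it, until it stops; the hook is then under the frame.
- cover_handle (a point): Grasp point of the black lift handle, at cover x = 15, y = 0, z = 37 mm: a level bar along the cover's y, 84 mm long, 12 mm wide, 14 mm high, free below between its two end legs, near the centre of mass. It is 65 mm from the wing knob's axis: at either one, open the fingers no more than about 60 mm.
- wing_grip (a point): Grasp point of the wing knob, on its upright axis, at cover x = -50, y = 0, z = 28 mm. Black wing 60 mm long, 11 mm wide, 10 to 40 mm above the plate's underside, one end red. The point's x axis points along the wing to the red end; the hidden tongue points the same way.
- tongue_tip (a point): Tip of the hidden cam tongue under the cover, 46 mm from the knob's axis, 8 to 13 mm below the plate. Above it, at frame level, is a cam lobe reaching 30 mm from the axis: the knob turns to its stop only with the cover home (it draws in the last few mm).
- wing (a joint): Turn of the wing knob, rad, positive clockwise from above; it stays where it is left (friction about 0.06 N m). 0: tongue and red end point along the cover's -y, 0.3 rad towards +x; 0.3: straight along -y (open, passes the opening); 1.87: stop, tongue along -x, behind the frame edge (locked). Starts between 0 and 0.3.
- dropper_bottle: Bystander: brown dropper bottle, 32 mm wide, 102 mm tall, origin under its foot.
- yellow_jar: Bystander: yellow pigment jar with black lid, 44 mm wide, 71 mm tall, origin under its foot.
- blue_jar: Bystander: blue pigment jar with white lid, 48 mm wide, 65 mm tall, origin under its foot.
- tape_roll: Bystander: roll of paper tape lying flat, 93 mm wide, 24 mm high, origin under its centre.

How it is judged:
On the way:
1. the cover lies in the opening, slid home (within 9 mm), and is let go with the tongue not yet turned behind the edge (x of cover in the frame of seat between -0.009 and 0.004 m and z of cover in the frame of seat between -0.003 and 0.003 m and horizontal distance between cover and seat below 0.012 m and contact force between the fingers and cover below 0.2 N and value of joint wing below 0.9 rad), for 0.2 s.
At the end, for the whole second after the job is handed in: The wing knob is turned to within 0.2 rad of its stop (joint above 1.67 rad); the cover lies flat on the housing's top (within 3 mm in height and 0.04 rad), home to within 5 mm along its slide and 9 mm overall, at rest (value of joint wing above 1.67 rad and x of cover in the frame of seat between -0.005 and 0.004 m and horizontal distance between cover and seat below 0.009 m and z of cover in the frame of seat between -0.003 and 0.003 m and angle between the z axis of cover and the z axis of housing, either way round below 0.04 rad and linear speed of cover below 0.01 m/s); the robot touches nothing.
It fails at once if the dropper bottle, a pigment jar or the tape roll is moved by more than 30 mm (distance of any of dropper_bottle, yellow_jar, blue_jar, tape_roll from where it was at the start of the episode above 0.03 m).
It also fails if it takes over 58 s, if anything falls off the work surface, if the arm or the gripper's body presses on something with over 40 N, if the wrist force passes 120 N, or if a joint passes its speed limit or range.

## Working session

There is one attempt and no reset: what is moved stays moved. The work goes in short steps, Python scripts to look and compute and a tool call to move; the robot and the scene stay as the last step left them, time stands still between calls to the robot, and variables do not carry over. Pictures are saved under pics/ and viewed, at most 10 in all, crops included, and the job is handed in when it is done.

Besides the shell and the picture viewer there is one more tool, called after "Emit:" as name(argument=value, ...) on one line, values as JSON. servo_tool: Moves the arm, as the interface text tells. Its arguments: {"type":"object","properties":{"motion":{"type":"array","items":{"type":"object","properties":{"dx":{"type":"number"},"dy":{"type":"number"},"dz":{"type":"number"},"ax":{"type":"number"},"ay":{"type":"number"},"az":{"type":"number"},"gripper":{"type":"number"}}}}},"required":["motion"]}

```bash
ls; mkdir -p pics; python3 - <<'E'
from station import ctrl
import cv2,numpy as np
np.set_printoptions(precision=4,suppress=True)
s=ctrl.sense();print(s)
for n in("scene","top"):
    d=ctrl.get_image(n);cv2.imwrite(f"pics/{n}0.png",d["img"][:,:,::-1]);np.savez(f"pics/{n}0.npz",**d);print(d["camera_matrix"],d["camera_from_world"])
E
```

```text
pics
{'t': 0.0, 'joint_positions': array([-1.3126,  0.4352,  0.025 ,  1.5741, -0.0116,  1.134 , -0.0751]), 'dq': array([-0.0014, -0.0014,  0.    , -0.0002,  0.0009,  0.0007,  0.0011]), 'joint_torque': array([ -0.0002, -66.7846,   0.9846, -31.4483,  -0.0608,   0.0427,
         0.0002]), 'tcp_pos': array([0.2205, 0.5843, 0.2259]), 'tcp_rot': array([-0.5637, -3.0905,  0.0025]), 'wrist_force': array([0.7389, 0.2687, 0.6973]), 'moment': array([ 0.0121,  0.0234, -0.0213]), 'finger_force': 0.0, 'width': 0.09195267527789588}
[[457.199    0.     284.7066]
 [  0.     457.199  212.35  ]
 [  0.       0.       1.    ]] [[ 0.466  -0.8847 -0.0124 -0.2566]
 [-0.417  -0.2072 -0.885   0.3064]
 [ 0.7804  0.4176 -0.4654  1.2452]
 [ 0.      0.      0.      1.    ]]
[[380.0464   0.     282.6396]
 [  0.     380.0464 211.867 ]
 [  0.       0.       1.    ]] [[-0.0127 -0.9999  0.0079 -0.0062]
 [-0.9989  0.0123 -0.0459  0.5519]
 [ 0.0458 -0.0085 -0.9989  1.2665]
 [ 0.      0.      0.      1.    ]]
```

View pics/scene0.png

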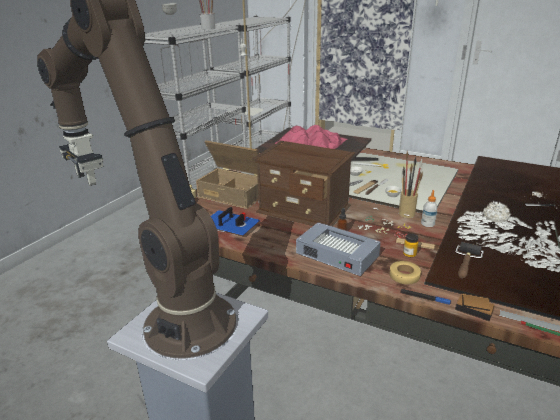

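View pics/top0.png

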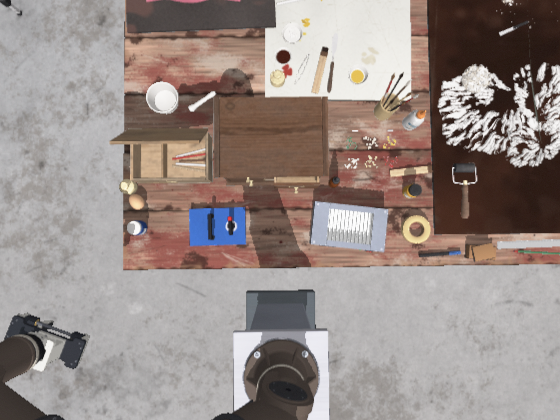

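The scene view shows the robot at the left and the chest behind the table. In the top view the blue cover is around (217,226), with its handle at (211,226) and its knob at (231,226), red end up. The housing is around (349,226), with the tape at (417,230) and jars at (413,190) and (136,228).

```bash
cat > h.py <<'E'
import numpy as np,cv2
from scipy.spatial.transform import Rotation as R
np.set_printoptions(precision=4,suppress=True)
def ray(px,K,T,z):  # T camera_from_world
    px=np.atleast_2d(np.asarray(px,float)); d=np.c_[px,np.ones(len(px))]@np.linalg.inv(K).T@T[:3,:3]
    o=-T[:3,:3].T@T[:3,3]; return o+d*((z-o[2])/d[:,2])[:,None]
def big(m):
    c,_=cv2.findContours(m.astype('uint8'),cv2.RETR_EXTERNAL,cv2.CHAIN_APPROX_NONE); return max(c,key=cv2.contourArea)
def rect(c,K,T,z):
    p=ray(c.reshape(-1,2),K,T,z)[:,:2]; r=cv2.minAreaRect((p*1000).astype('float32')); b=cv2.boxPoints(r)
    i=b[1]-b[0];j=b[2]-b[1]; l=i if np.hypot(*i)>np.hypot(*j) else j
    a=np.arctan2(l[1],l[0])%np.pi
    return np.array(r[0])/1000,np.sort(r[1]),a   # centre, sizes mm, long axis angle
E
python3 - <<'E'
from h import *
d=np.load('pics/top0.npz');im=d['img'];K=d['camera_matrix'];T=d['camera_from_world']
hsv=cv2.cvtColor(im,cv2.COLOR_RGB2HSV);H,S,V=cv2.split(hsv)
m=(H>100)&(H<125)&(S>150)&(V>80);m[:,:180]=0;m[:,255:]=0;m[:195]=0;m[250:]=0
c=big(cv2.morphologyEx(m.astype('uint8'),cv2.MORPH_CLOSE,np.ones((9,9))));print('cover',rect(c,K,T,.02))
print('px',hsv[226,318],hsv[246,340],hsv[226,350],hsv[212,345])
m=(H>95)&(H<130)&(S>15)&(S<130)&(V>80);m[:,:300]=0;m[:,395:]=0;m[:190]=0;m[262:]=0
c=big(cv2.morphologyEx(m.astype('uint8'),cv2.MORPH_CLOSE,np.ones((3,3))));print('house',cv2.boundingRect(c),rect(c,K,T,.06))
cr=im[195:260,180:400];cv2.imwrite('pics/crop0.png',cv2.resize(cr,None,fx=3.6,fy=3.6,interpolation=cv2.INTER_CUBIC)[:,:,::-1])
E
```

```text
cover (array([0.5072, 0.2067]), array([120.222 , 180.2757]), np.float32(1.562778))
px [113  28 199] [113  28 204] [  0   0 251] [  0   0 185]
house (310, 201, 78, 51) (array([ 0.5008, -0.2258]), array([140.4877, 240.9013]), np.float32(1.4424056))
```

View pics/crop0.png

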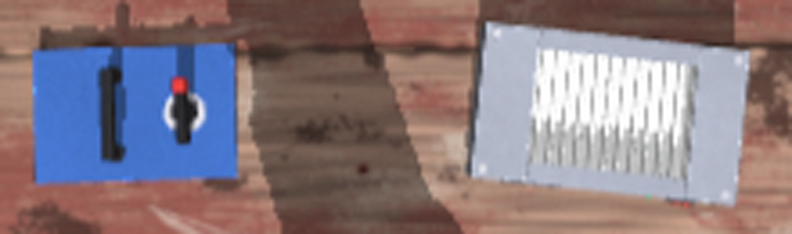

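Emit:
servo_tool(motion=[{"dx": -1, "dy": -1, "az": -1, "gripper": 60}, {"dx": -1, "dy": -1, "az": -1, "gripper": 60}, {"dx": -1, "dy": -1, "az": -1, "gripper": 60}, {"dx": -1, "dy": -1, "az": -1, "gripper": 60}, {"dx": -1, "dy": -1, "az": -1, "gripper": 60}, {"dx": -1, "dy": -1, "gripper": 60}, {"dx": -1, "dy": -1, "gripper": 60}, {"dx": -1, "dy": -1, "gripper": 60}, {"dx": -1, "dy": -1, "gripper": 60}, {"dx": -0.5, "dy": -1, "gripper": 60}, {"dy": -1, "gripper": 60}, {"dy": -1, "gripper": 60}])

```text
validation failed for argument at $.mo...
```

Emit:
servo_tool(motion=[{"dx": -1.0, "dy": -1.0, "dz": 0.0, "ax": 0.0, "ay": 0.0, "az": -1.0, "gripper": 60.0}, {"dx": -1.0, "dy": -1.0, "dz": 0.0, "ax": 0.0, "ay": 0.0, "az": -1.0, "gripper": 60.0}, {"dx": -1.0, "dy": -1.0, "dz": 0.0, "ax": 0.0, "ay": 0.0, "az": -1.0, "gripper": 60.0}, {"dx": -1.0, "dy": -1.0, "dz": 0.0, "ax": 0.0, "ay": 0.0, "az": -1.0, "gripper": 60.0}, {"dx": -1.0, "dy": -1.0, "dz": 0.0, "ax": 0.0, "ay": 0.0, "az": -1.0, "gripper": 60.0}])

```text
t: 0.72
tcp_pos: [0.2962, 0.4648, 0.2265]
tcp_rot: [-0.015, -3.141, 0.001]
wrist_force: [-0.3, 0.9, -0.5]
width: 0.055
finger_force: 0.0
```

Emit:
servo_tool(motion=[{"dx": -1, "dy": -1, "dz": 0, "ax": 0, "ay": 0, "az": 0, "gripper": 60}, {"dx": -1, "dy": -1, "dz": 0, "ax": 0, "ay": 0, "az": 0, "gripper": 60}, {"dx": -1, "dy": -1, "dz": 0, "ax": 0, "ay": 0, "az": 0, "gripper": 60}, {"dx": -1, "dy": -1, "dz": 0, "ax": 0, "ay": 0, "az": 0, "gripper": 60}, {"dx": -1, "dy": -1, "dz": 0, "ax": 0, "ay": 0, "az": 0, "gripper": 60}, {"dx": -1, "dy": -1, "dz": 0, "ax": 0, "ay": 0, "az": 0, "gripper": 60}, {"dx": -1, "dy": -1, "dz": 0, "ax": 0, "ay": 0, "az": 0, "gripper": 60}, {"dx": -1, "dy": -1, "dz": 0, "ax": 0, "ay": 0, "az": 0, "gripper": 60}, {"dx": -1, "dy": -1, "dz": 0, "ax": 0, "ay": 0, "az": 0, "gripper": 60}, {"dx": -1, "dy": -1, "dz": 0, "ax": 0, "ay": 0, "az": 0, "gripper": 60}, {"dx": -0.5, "dy": -1, "dz": 0, "ax": 0, "ay": 0, "az": 0, "gripper": 60}, {"dx": 0, "dy": -1, "dz": 0, "ax": 0, "ay": 0, "az": 0, "gripper": 60}])

```text
t: 2.22
tcp_pos: [0.5033, 0.2223, 0.2263]
tcp_rot: [-0.02, -3.141, 0.001]
wrist_force: [0.3, 0.0, -0.2]
width: 0.0549
finger_force: 0.0
```

```bash
cat >> h.py <<'E'
def wrist(ctrl,name):
    for _ in range(4): d=ctrl.get_image("wrist")   # let the arm settle
    s=ctrl.sense(); d=ctrl.get_image("wrist")
    W=np.eye(4);W[:3,:3]=R.from_rotvec(s["tcp_rot"]).as_matrix();W[:3,3]=s["tcp_pos"]
    T=np.linalg.inv(W@d["tool_from_camera"]); cv2.imwrite(f"pics/{name}.png",d["img"][:,:,::-1])
    np.savez(f"pics/{name}.npz",img=d["img"],K=d["camera_matrix"],T=T)
    return d["img"],d["camera_matrix"],T,s
E
python3 - <<'E'
from h import *; from station import ctrl
im,K,T,s=wrist(ctrl,"w1");print(s["t"],s["tcp_pos"],s["tcp_rot"],-T[:3,:3].T@T[:3,3],T[2,:3])
H,S,V=cv2.split(cv2.cvtColor(im,cv2.COLOR_RGB2HSV))
m=((H>100)&(H<125)&(S>150)&(V>60)).astype('uint8')
c=big(cv2.morphologyEx(m,cv2.MORPH_CLOSE,np.ones((31,31))));print(cv2.boundingRect(c),rect(c,K,T,.02))
E
```

```text
2.425 [0.5025 0.2237 0.2268] [-0.0186 -3.1413 -0.0009] [0.4316 0.2256 0.3851] [ 0.2654 -0.002  -0.9641]
(161, 118, 190, 124) (array([0.5036, 0.2086]), array([122.3429, 184.7888]), np.float32(1.5873243))
```

View pics/w1.png

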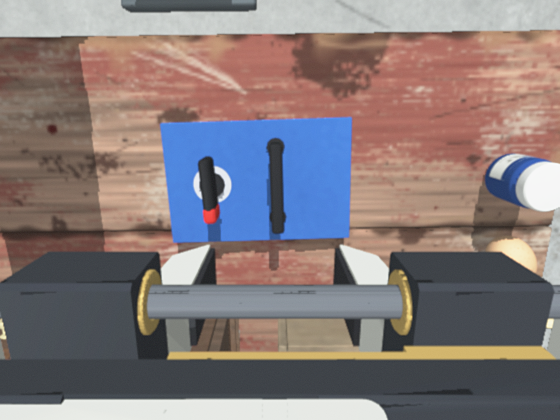

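The wrist view shows the cover whole at (161–351, 118–242). Its handle bar runs from (276,145) to (277,230), and the knob is at (210,187) with the red end at (211,214). I'll check the bar against its given height.

```bash
python3 - <<'E'
from h import *
d=np.load('pics/w1.npz');im,K,T=d['img'],d['K'],d['T']
V=im.max(2);m=(V<70);m[:,:255]=0;m[:,300:]=0;m[:130]=0;m[238:]=0
c=big(m);print(cv2.boundingRect(c),rect(c,K,T,.06))
m=(V<70);m[:,:190]=0;m[:,230:]=0;m[:150]=0;m[225:]=0
m|=(im[:,:,0]>150)&(im[:,:,1]<60)&(np.arange(560)[None]<230)&(np.arange(420)[:,None]<225)&(np.arange(560)[None]>190)
c=big(m);print(cv2.boundingRect(c),rect(c,K,T,.056))
E
```

```text
(268, 139, 17, 94) (array([0.5003, 0.2269]), array([13.0437, 85.9095]), np.float32(0.01172461))
(199, 157, 25, 53) (array([0.4966, 0.1675]), array([21.1889, 48.0118]), np.float32(0.11136877))
```

Emit:
servo_tool(motion=[{"dx": 0, "dy": 0.14, "dz": 1, "ax": 0, "ay": 0, "az": -0.3, "gripper": 60}, {"dx": 0, "dy": 0, "dz": 1, "ax": 0, "ay": 0, "az": 0, "gripper": 60}, {"dx": 0, "dy": 0, "dz": 1, "ax": 0, "ay": 0, "az": 0, "gripper": 60}, {"dx": 0, "dy": 0, "dz": 1, "ax": 0, "ay": 0, "az": 0, "gripper": 60}, {"dx": 0, "dy": 0, "dz": 1, "ax": 0, "ay": 0, "az": 0, "gripper": 60}, {"dx": 0, "dy": 0, "dz": 1, "ax": 0, "ay": 0, "az": 0, "gripper": 60}, {"dx": 0, "dy": 0, "dz": 1, "ax": 0, "ay": 0, "az": 0, "gripper": 60}, {"dx": 0, "dy": 0, "dz": 1, "ax": 0, "ay": 0, "az": 0, "gripper": 60}, {"dx": 0, "dy": 0, "dz": 1, "ax": 0, "ay": 0, "az": 0, "gripper": 60}, {"dx": 0, "dy": 0, "dz": 0.6, "ax": 0, "ay": 0, "az": 0, "gripper": 60}, {"dx": 0, "dy": 0, "dz": 0, "ax": 0, "ay": 0, "az": 0, "gripper": 60}])

```text
t: 3.85
tcp_pos: [0.5024, 0.2267, 0.0341]
tcp_rot: [0.016, -3.14, 0.001]
wrist_force: [-0.3, -0.1, -0.6]
width: 0.0548
finger_force: 0.0
```

Emit:
servo_tool(motion=[{"dx": 0, "dy": 0, "dz": 0, "ax": 0, "ay": 0, "az": 0, "gripper": 0}, {"dx": 0, "dy": 0, "dz": 0, "ax": 0, "ay": 0, "az": 0, "gripper": 0}, {"dx": 0, "dy": 0, "dz": 0, "ax": 0, "ay": 0, "az": 0, "gripper": 0}, {"dx": 0, "dy": 0, "dz": 0, "ax": 0, "ay": 0, "az": 0, "gripper": 0}, {"dx": 0, "dy": 0, "dz": 0, "ax": 0, "ay": 0, "az": 0, "gripper": 0}, {"dx": 0, "dy": 0, "dz": 0, "ax": 0, "ay": 0, "az": 0, "gripper": 0}])

```text
t: 4.6
tcp_pos: [0.5031, 0.226, 0.0348]
tcp_rot: [-0.014, 3.142, -0.0]
wrist_force: [-0.6, -1.7, 4.0]
width: 0.0117
finger_force: 30.0
```

Emit:
servo_tool(motion=[{"dx": 0, "dy": 0, "dz": -0.5, "ax": 0, "ay": 0, "az": 0, "gripper": 0}, {"dx": 0, "dy": 0, "dz": -1, "ax": 0, "ay": 0, "az": 0, "gripper": 0}, {"dx": 0, "dy": 0, "dz": -1, "ax": 0, "ay": 0, "az": 0, "gripper": 0}, {"dx": 0, "dy": 0, "dz": -1, "ax": 0, "ay": 0, "az": 0, "gripper": 0}, {"dx": 0, "dy": 0, "dz": -1, "ax": 0, "ay": 0, "az": 0, "gripper": 0}, {"dx": 0, "dy": 0, "dz": -1, "ax": 0, "ay": 0, "az": 0, "gripper": 0}, {"dx": 0, "dy": -1, "dz": -1, "ax": 0, "ay": 0, "az": 0, "gripper": 0}, {"dx": 0, "dy": -1, "dz": -1, "ax": 0, "ay": 0, "az": 0, "gripper": 0}, {"dx": 0, "dy": -1, "dz": 0, "ax": 0, "ay": 0, "az": 0, "gripper": 0}, {"dx": 0, "dy": -1, "dz": 0, "ax": 0, "ay": 0, "az": 0, "gripper": 0}, {"dx": 0, "dy": -1, "dz": 0, "ax": 0, "ay": 0, "az": 0, "gripper": 0}, {"dx": 0, "dy": -1, "dz": 0, "ax": 0, "ay": 0, "az": 0, "gripper": 0}])

```text
t: 6.1
tcp_pos: [0.5033, 0.1047, 0.1836]
tcp_rot: [0.014, -3.14, 0.001]
wrist_force: [0.2, -1.1, -5.1]
width: 0.0118
finger_force: 30.0
```

Emit:
servo_tool(motion=[{"dx": 0, "dy": -1, "dz": 0, "ax": 0, "ay": 0, "az": 0, "gripper": 0}, {"dx": 0, "dy": -1, "dz": 0, "ax": 0, "ay": 0, "az": 0, "gripper": 0}, {"dx": 0, "dy": -1, "dz": 0, "ax": 0, "ay": 0, "az": 0, "gripper": 0}, {"dx": 0, "dy": -1, "dz": 0, "ax": 0, "ay": 0, "az": 0, "gripper": 0}, {"dx": 0, "dy": -1, "dz": 0, "ax": 0, "ay": 0, "az": 0, "gripper": 0}, {"dx": 0, "dy": -1, "dz": 0, "ax": 0, "ay": 0, "az": 0, "gripper": 0}, {"dx": 0, "dy": -1, "dz": 0, "ax": 0, "ay": 0, "az": 0, "gripper": 0}, {"dx": 0, "dy": -1, "dz": 0, "ax": 0, "ay": 0, "az": 0, "gripper": 0}, {"dx": 0, "dy": -1, "dz": 0, "ax": 0, "ay": 0, "az": 0, "gripper": 0}, {"dx": 0, "dy": -1, "dz": 0, "ax": 0, "ay": 0, "az": 0.5, "gripper": 0}, {"dx": 0, "dy": -1, "dz": 0, "ax": 0, "ay": 0, "az": 0.5, "gripper": 0}, {"dx": 0, "dy": -1, "dz": 0, "ax": 0, "ay": 0, "az": 0.5, "gripper": 0}])

```text
t: 7.6
tcp_pos: [0.5041, -0.135, 0.1845]
tcp_rot: [-0.154, -3.137, -0.0]
wrist_force: [0.1, 0.5, -5.5]
width: 0.0117
finger_force: 30.0
```

Emit:
servo_tool(motion=[{"dx": 0, "dy": -1, "dz": 0, "ax": 0, "ay": 0, "az": 0.5, "gripper": 0}, {"dx": 0, "dy": -1, "dz": 0, "ax": 0, "ay": 0, "az": 0, "gripper": 0}, {"dx": 0, "dy": 0, "dz": 0, "ax": 0, "ay": 0, "az": 0, "gripper": 0}])

```text
t: 7.98
tcp_pos: [0.4992, -0.176, 0.1848]
tcp_rot: [-0.211, -3.134, 0.001]
wrist_force: [0.8, 0.3, -5.1]
width: 0.0115
finger_force: 30.0
```

```bash
python3 - <<'E'
from h import *; from station import ctrl
im,K,T,s=wrist(ctrl,"w2");print(s["t"],s["tcp_pos"],s["tcp_rot"],s["wrist_force"],s["width"])
d=ctrl.get_image("top");np.savez("pics/top1.npz",**d);cv2.imwrite("pics/top1.png",d["img"][:,:,::-1])
b=np.vstack([cv2.resize(d["img"][180:270,260:430],None,fx=3.3,fy=3.3,interpolation=cv2.INTER_CUBIC)[:,:560],im[:300]])[:,:,::-1]
cv2.imwrite("pics/c1.png",b);print(b.shape)
E
```

```text
8.175 [ 0.4999 -0.1728  0.1847] [-0.2038 -3.1349 -0.0009] [ 0.3373  0.2556 -5.3506] 0.011627419977741815
(597, 560, 3)
```

View pics/c1.png

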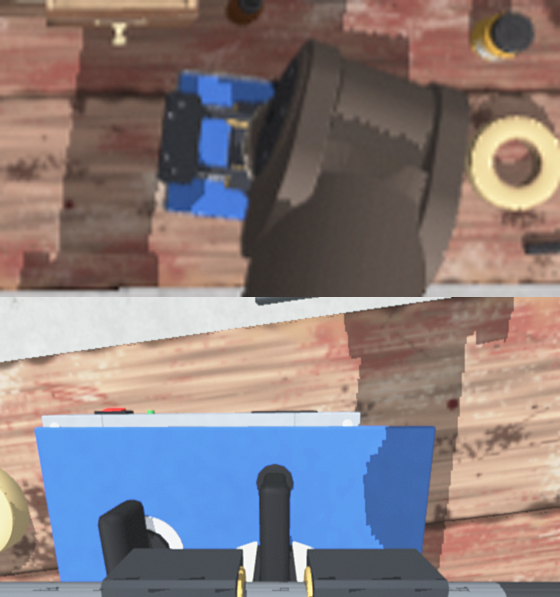

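The held cover's near edge runs from (37,130) to (437,128) in the wrist image. Just above it is the housing's near top edge, row 118 or so, ending at the +x corner near (360,116). I'll measure both in this one view.

```bash
cat > m.py <<'E'
from h import *
def fitx(pts): # line through points robustly: returns point, dir
    v=cv2.fitLine(pts.astype('float32'),cv2.DIST_HUBER,0,.01,.01).ravel();return v[2:],v[:2]
def rel(name,s):
    d=np.load(f'pics/{name}.npz');im,K,T=d['img'],d['K'],d['T']
    H,S,V=cv2.split(cv2.cvtColor(im,cv2.COLOR_RGB2HSV)); cz=s["tcp_pos"][2]-.014
    m=(H>100)&(H<125)&(S>150)&(V>50)
    cols=np.arange(60,420,4);top=np.array([(c,np.argmax(m[:,c])-.5) for c in cols if m[60:240,c].any()])
    rows=[r for r in range(145,240,3)]
    L=np.array([(np.flatnonzero(m[r])[0]-.5,r) for r in rows]);Rr=np.array([(np.flatnonzero(m[r])[-1]+.5,r) for r in rows])
    n,l,r=[fitx(ray(p,K,T,cz)[:,:2]*1000) for p in(top,L,Rr)]
    X=lambda a,b:a[0]+a[1]*np.linalg.solve(np.c_[a[1],-b[1]],b[0]-a[0])[0]
    A,B=X(n,l),X(n,r);print('cover near corners',A,B,'len',np.linalg.norm(A-B),'dirs',[np.degrees(np.arctan2(*q[1][::-1]))%180 for q in(n,l,r)])
    return im,H,S,V,K,T,A,B
E
python3 - <<'E'
from m import *; from station import ctrl
s=ctrl.sense();im,H,S,V,K,T,A,B=rel('w2',s)
for c in(80,200,300,340):print(c,[tuple(int(q) for q in cv2.cvtColor(im[r:r+1,c:c+1],cv2.COLOR_RGB2HSV)[0,0]) for r in range(110,134,2)])
print([tuple(int(q) for q in cv2.cvtColor(im[122:123,c:c+1],cv2.COLOR_RGB2HSV)[0,0]) for c in range(350,368,2)])
E
```

```text
cover near corners [ 424.9466 -272.9409] [448.8714 -90.632 ] len 183.87198 dirs [np.float32(82.52367), np.float32(172.48454), np.float32(172.88768)]
80 [(11, 77, 199), (11, 70, 199), (10, 76, 207), (8, 62, 209), (105, 22, 230), (106, 18, 238), (104, 18, 237), (104, 18, 237), (104, 18, 237), (105, 15, 237), (107, 111, 240), (107, 156, 243)]
200 [(13, 70, 219), (13, 69, 218), (13, 68, 221), (117, 11, 216), (104, 20, 237), (105, 19, 237), (106, 18, 236), (106, 18, 236), (105, 17, 235), (103, 21, 230), (107, 140, 240), (107, 158, 241)]
300 [(12, 70, 203), (11, 71, 212), (174, 14, 94), (104, 29, 230), (104, 18, 235), (107, 20, 234), (104, 19, 233), (106, 21, 235), (102, 18, 235), (104, 33, 235), (106, 146, 243), (107, 157, 241)]
340 [(13, 71, 212), (13, 70, 223), (5, 24, 199), (105, 21, 240), (106, 21, 234), (104, 21, 234), (105, 20, 233), (104, 21, 234), (105, 18, 233), (105, 41, 235), (106, 155, 243), (107, 156, 241)]
[(104, 16, 238), (105, 19, 236), (103, 20, 235), (106, 18, 235), (106, 18, 237), (110, 16, 147), (12, 52, 132), (14, 49, 129), (13, 53, 129)]
```

```bash
cat >> m.py <<'E'
def house(im,H,S,V,K,T,c0,c1,r0,r1):
    g=(H>98)&(H<125)&(S<45)&(V>200)
    N=np.array([(c,r0+np.argmax(g[r0:r1,c])-.5) for c in range(c0,c1,3) if g[r0:r1,c].any()])
    p=ray(N,K,T,.06)[:,:2]*1000;l=fitx(p);res=np.abs((p-l[0])@np.array([-l[1][1],l[1][0]]))
    p=p[res<2];l=fitx(p);return g,l,len(p),np.degrees(np.arctan2(*l[1][::-1]))%180
E
python3 - <<'E'
from m import *; from station import ctrl
s=ctrl.sense();im,H,S,V,K,T,A,B=rel('w2',s)
g,l,n,a=house(im,H,S,V,K,T,60,352,105,128);print('edge',l,n,a)
u=l[1]*np.sign(l[1][1]);v=np.array([-u[1],u[0]])
E=[(np.flatnonzero(g[r,330:380])[-1]+330.5,r) for r in range(119,127)];print(E)
e=ray(E,K,T,.06)[:,:2]*1000;xe=((e-l[0])@u).mean()
C=l[0]+u*xe;print('corner +x near',C)
print('seat',C-112*u-70*v,'u',u,'top est 501.8 -217.9')
M=(A+B)/2;cx=(B-A)/np.linalg.norm(B-A);cy=np.array([-cx[1],cx[0]])
o=M+3.5*cx-62*cy;print('cover origin',o,'by grip',s["tcp_pos"][:2]*1000-15*cx)
E
```

```text
cover near corners [ 424.9466 -272.9409] [448.8714 -90.632 ] len 183.87198 dirs [np.float32(82.52367), np.float32(172.48454), np.float32(172.88768)]
edge (array([ 428.9957, -208.8573], dtype=float32), array([0.1201, 0.9928], dtype=float32)) 98 83.10285
[(np.float64(359.5), 119), (np.float64(359.5), 120), (np.float64(359.5), 121), (np.float64(359.5), 122), (np.float64(359.5), 123), (np.float64(359.5), 124), (np.float64(359.5), 125), (np.float64(359.5), 126)]
corner +x near [442.2521 -99.2663]
seat [ 498.2958 -218.8619] u [0.1201 0.9928] top est 501.8 -217.9
cover origin [ 498.8374 -186.3834] by grip [ 497.9814 -187.6433]
```

Emit:
servo_tool(motion=[{"dx": -0.2, "dy": -0.8, "dz": 0, "ax": 0, "ay": 0, "az": -0.1, "gripper": 0}, {"dx": 0, "dy": -0.85, "dz": 0.5, "ax": 0, "ay": 0, "az": 0, "gripper": 0}, {"dx": 0, "dy": -0.83, "dz": 1, "ax": 0, "ay": 0, "az": 0, "gripper": 0}, {"dx": 0, "dy": 0, "dz": 1, "ax": 0, "ay": 0, "az": 0, "gripper": 0}, {"dx": 0, "dy": 0, "dz": 1, "ax": 0, "ay": 0, "az": 0, "gripper": 0}, {"dx": 0, "dy": 0, "dz": 0.5, "ax": 0, "ay": 0, "az": 0, "gripper": 0}, {"dx": 0, "dy": 0, "dz": 0, "ax": 0, "ay": 0, "az": 0, "gripper": 0}])

```text
t: 9.15
tcp_pos: [0.4973, -0.2228, 0.1043]
tcp_rot: [-0.193, -3.135, -0.001]
wrist_force: [0.4, 0.5, -5.8]
width: 0.0118
finger_force: 30.0
```

```bash
python3 - <<'E'
from h import *; from station import ctrl
im,K,T,s=wrist(ctrl,"w3");print(s["t"],s["tcp_pos"],s["tcp_rot"],s["wrist_force"],s["width"])
E
```

```text
9.35 [ 0.4981 -0.2234  0.1055] [ 0.1936  3.1342 -0.0004] [ 0.3586 -0.3706 -4.0397] 0.011737079905834938
```

View pics/w3.png

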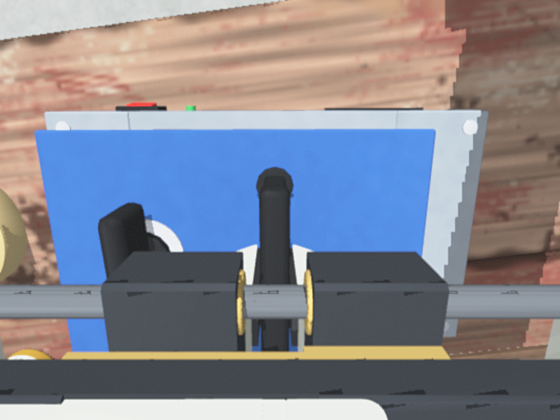

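The cover's near edge is at row 129 (columns 38–435). The housing's near top edge is at row 112, with its +x corner near (486,111).

```bash
python3 - <<'E'
from m import *; from station import ctrl
s=ctrl.sense();im,H,S,V,K,T,A,B=rel('w3',s)
g,l,n,a=house(im,H,S,V,K,T,60,470,103,127);print('edge',l,n,a)
u=l[1]*np.sign(l[1][1]);v=np.array([-u[1],u[0]])
E=[(np.flatnonzero(g[r,450:520])[-1]+450.5,r) for r in range(113,122)];print([x[0] for x in E])
e=ray(E,K,T,.06)[:,:2]*1000;xe=((e-l[0])@u).max();C=l[0]+u*xe
seat=C-112*u-70*v;print('seat',seat,'u',u)
M=(A+B)/2;cx=(B-A)/np.linalg.norm(B-A);cy=np.array([-cx[1],cx[0]])
o=M+3.5*cx-62*cy;o2=s["tcp_pos"][:2]*1000-15*cx
for q in(o,o2):print('cover',q,'in seat',(q-seat)@u,(q-seat)@v)
E
```

```text
cover near corners [ 423.9534 -323.8683] [ 445.9737 -141.3694] len 183.82253 dirs [np.float32(83.11995), np.float32(172.61856), np.float32(173.08543)]
edge (array([ 427.5234, -224.4473], dtype=float32), array([0.1229, 0.9924], dtype=float32)) 137 82.94192
[np.float64(480.5), np.float64(480.5), np.float64(480.5), np.float64(479.5), np.float64(476.5), np.float64(476.5), np.float64(476.5), np.float64(476.5), np.float64(476.5)]
seat [ 498.2328 -223.0347] u [0.1229 0.9924]
cover [ 496.9364 -236.5711] in seat -13.593148663646005 -0.3767408242157446
cover [ 496.2703 -238.2631] in seat -15.354179830680016 0.0764454249147346
```

Emit:
servo_tool(motion=[{"dx": 0, "dy": -0.05, "dz": 0.4, "ax": 0, "ay": 0, "az": 0, "gripper": 0}, {"dx": 0, "dy": 0, "dz": 0.4, "ax": 0, "ay": 0, "az": 0, "gripper": 0}, {"dx": 0, "dy": 0, "dz": 0.4, "ax": 0, "ay": 0, "az": 0, "gripper": 0}, {"dx": 0, "dy": 0, "dz": 0.1, "ax": 0, "ay": 0, "az": 0, "gripper": 0}, {"dx": 0, "dy": 0, "dz": 0, "ax": 0, "ay": 0, "az": 0, "gripper": 0}])

```text
t: 10.02
tcp_pos: [0.497, -0.224, 0.0789]
tcp_rot: [-0.194, -3.135, -0.001]
wrist_force: [-2.4, 1.7, 4.4]
width: 0.0116
finger_force: 30.0
```

Emit:
servo_tool(motion=[{"dx": 0, "dy": 0, "dz": -0.03, "ax": 0, "ay": 0, "az": 0, "gripper": 0}, {"dx": 0, "dy": 0.2, "dz": 0, "ax": 0, "ay": 0, "az": 0, "gripper": 0}, {"dx": 0, "dy": 0.2, "dz": 0, "ax": 0, "ay": 0, "az": 0, "gripper": 0}, {"dx": 0, "dy": 0.2, "dz": 0, "ax": 0, "ay": 0, "az": 0, "gripper": 0}, {"dx": 0, "dy": 0, "dz": 0, "ax": 0, "ay": 0, "az": 0, "gripper": 0}])

```text
t: 10.65
tcp_pos: [0.499, -0.2117, 0.0792]
tcp_rot: [-0.193, -3.136, -0.0]
wrist_force: [-0.2, -0.6, -4.6]
width: 0.0116
finger_force: 30.0
```

Emit:
servo_tool(motion=[{"dx": 0, "dy": 0.15, "dz": 0, "ax": 0, "ay": 0, "az": 0, "gripper": 0}, {"dx": 0, "dy": 0.1, "dz": 0, "ax": 0, "ay": 0, "az": 0, "gripper": 0}, {"dx": 0, "dy": 0, "dz": 0, "ax": 0, "ay": 0, "az": 0, "gripper": 0}])

```text
t: 11.02
tcp_pos: [0.4995, -0.2071, 0.0793]
tcp_rot: [-0.193, -3.136, -0.0]
wrist_force: [-0.2, -0.1, -5.0]
width: 0.0121
finger_force: 30.0
```

Emit:
servo_tool(motion=[{"dx": 0, "dy": 0.1, "dz": 0, "ax": 0, "ay": 0, "az": 0, "gripper": 0}, {"dx": 0, "dy": 0.1, "dz": 0, "ax": 0, "ay": 0, "az": 0, "gripper": 0}, {"dx": 0, "dy": 0, "dz": 0, "ax": 0, "ay": 0, "az": 0, "gripper": 0}])

```text
t: 11.4
tcp_pos: [0.4998, -0.2045, 0.0795]
tcp_rot: [0.195, 3.135, -0.002]
wrist_force: [-1.2, -4.1, -2.3]
width: 0.0116
finger_force: 30.0
```

Emit:
servo_tool(motion=[{"dx": 0, "dy": 0.1, "dz": 0, "ax": 0, "ay": 0, "az": 0, "gripper": 0}, {"dx": 0, "dy": 0, "dz": 0, "ax": 0, "ay": 0, "az": 0, "gripper": 0}])

```text
t: 11.65
tcp_pos: [0.4999, -0.2042, 0.0798]
tcp_rot: [0.197, 3.135, -0.005]
wrist_force: [-1.4, -9.5, -0.8]
width: 0.0115
finger_force: 30.0
```

Emit:
servo_tool(motion=[{"dx": 0, "dy": -0.03, "dz": 0.05, "ax": 0, "ay": 0, "az": 0, "gripper": 0}, {"dx": 0, "dy": 0, "dz": 0, "ax": 0, "ay": 0, "az": 0, "gripper": 0}, {"dx": 0, "dy": 0, "dz": 0, "ax": 0, "ay": 0, "az": 0, "gripper": 40}, {"dx": 0, "dy": 0, "dz": 0, "ax": 0, "ay": 0, "az": 0, "gripper": 50}, {"dx": 0, "dy": 0, "dz": 0, "ax": 0, "ay": 0, "az": 0, "gripper": 50}, {"dx": 0, "dy": 0, "dz": 0, "ax": 0, "ay": 0, "az": 0, "gripper": 50}, {"dx": 0, "dy": 0, "dz": -1, "ax": 0, "ay": 0, "az": 0, "gripper": 50}, {"dx": 0, "dy": 0, "dz": -1, "ax": 0, "ay": 0, "az": 0, "gripper": 50}, {"dx": 0, "dy": 0, "dz": -1, "ax": 0, "ay": 0, "az": 0, "gripper": 50}, {"dx": 0, "dy": -1, "dz": -1, "ax": 0, "ay": 0, "az": 0, "gripper": 60}, {"dx": 0, "dy": -1, "dz": -1, "ax": 0, "ay": 0, "az": 0, "gripper": 60}, {"dx": 0, "dy": -1, "dz": -1, "ax": 0, "ay": 0, "az": 0, "gripper": 60}])

```text
t: 13.15
tcp_pos: [0.4927, -0.2619, 0.199]
tcp_rot: [0.193, 3.136, 0.0]
wrist_force: [-0.1, -0.4, 0.6]
width: 0.0551
finger_force: 0.0
```

```bash
python3 - <<'E'
from h import *; from station import ctrl
im,K,T,s=wrist(ctrl,"w4");print(s["t"],s["tcp_pos"],s["tcp_rot"],s["wrist_force"],s["width"])
E
```

```text
13.35 [ 0.4928 -0.2611  0.198 ] [0.1945 3.1353 0.0007] [-0.2294  0.262   0.591 ] 0.05534119773452641
```

View pics/w4.png

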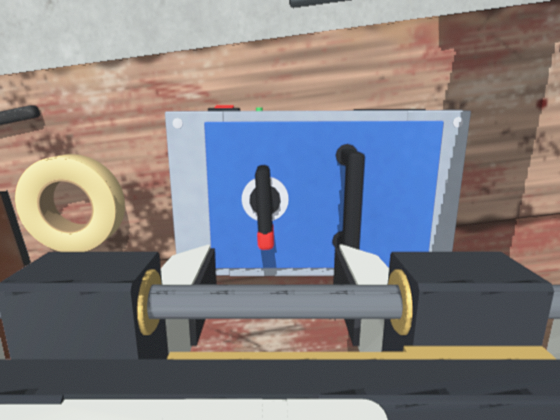

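The cover lies flat, blue (205–443, from row 121) on the housing (166–467, from row 111). The end gaps scale to about 31 mm and 19 mm, against 31 and 22 for home. The wing runs from (263,170) to its red end at (265,246).

```bash
python3 - <<'E'
from m import *; from station import ctrl
s=ctrl.sense();print(s['joint_positions'])
d=np.load('pics/w4.npz');im,K,T=d['img'],d['K'],d['T']
V=im.max(2).astype(int);r=(im[:,:,0]>120)&(im[:,:,1]<70)&(im[:,:,2]<80)
m=(V<75)|r;k=np.zeros_like(m);k[160:254,250:282]=1;c=big(m&k);print(cv2.boundingRect(c),rect(c,K,T,.1))
R_=big(r&k);p=ray([R_.reshape(-1,2).mean(0),(263,172)],K,T,.1);print('red,far',p,np.degrees(np.arctan2(*(p[0]-p[1])[1::-1])))
# white ring on plate around knob
H,S,Vv=cv2.split(cv2.cvtColor(im,cv2.COLOR_RGB2HSV));w=(S<40)&(Vv>150);k[:]=0;k[168:230,235:295]=1
q=np.argwhere(w&k)[:,::-1].astype('float32');e=cv2.minEnclosingCircle(q);print(e,ray(e[0],K,T,.066))
E
```

```text
[ 0.1536  0.3565  0.3168  1.7982 -0.1296  1.0083  1.969 ]
(251, 166, 29, 83) (array([ 0.4909, -0.2664]), array([20.2032, 61.6265]), np.float32(3.0001585))
red,far [[ 0.5146 -0.2691  0.1   ]
 [ 0.4644 -0.2643  0.1   ]] -5.498841275764692
((264.61627197265625, 198.91860961914062), 22.953351974487305) [[ 0.4921 -0.2676  0.066 ]]
```

Emit:
servo_tool(motion=[{"dx": 0, "dy": -0.34, "dz": 0.5, "ax": 0, "ay": 0, "az": 0, "gripper": 55}, {"dx": 0, "dy": 0, "dz": 1, "ax": 0, "ay": 0, "az": 0, "gripper": 55}, {"dx": 0, "dy": 0, "dz": 1, "ax": 0, "ay": 0, "az": 0, "gripper": 55}, {"dx": 0, "dy": 0, "dz": 1, "ax": 0, "ay": 0, "az": 0, "gripper": 55}, {"dx": 0, "dy": 0, "dz": 1, "ax": 0, "ay": 0, "az": 0, "gripper": 55}, {"dx": 0, "dy": 0, "dz": 1, "ax": 0, "ay": 0, "az": 0, "gripper": 55}, {"dx": 0, "dy": 0, "dz": 0.8, "ax": 0, "ay": 0, "az": 0, "gripper": 55}, {"dx": 0, "dy": 0, "dz": 0, "ax": 0, "ay": 0, "az": 0, "gripper": 55}])

```text
t: 14.4
tcp_pos: [0.4908, -0.2676, 0.0706]
tcp_rot: [-0.193, -3.133, -0.002]
wrist_force: [0.1, 0.7, -0.2]
width: 0.0507
finger_force: 0.0
```

Emit:
servo_tool(motion=[{"dx": 0, "dy": 0, "dz": 0, "ax": 0, "ay": 0, "az": 0, "gripper": 0}, {"dx": 0, "dy": 0, "dz": 0, "ax": 0, "ay": 0, "az": 0, "gripper": 0}, {"dx": 0, "dy": 0, "dz": 0, "ax": 0, "ay": 0, "az": 0, "gripper": 0}, {"dx": 0, "dy": 0, "dz": 0, "ax": 0, "ay": 0, "az": 0, "gripper": 0}, {"dx": 0, "dy": 0, "dz": 0, "ax": 0, "ay": 0, "az": 0, "gripper": 0}])

```text
t: 15.02
tcp_pos: [0.4918, -0.2692, 0.0726]
tcp_rot: [0.195, 3.135, -0.002]
wrist_force: [-1.5, -3.6, 1.6]
width: 0.0109
finger_force: 30.0
```

Emit:
servo_tool(motion=[{"dx": 0, "dy": -0.05, "dz": 0, "ax": 0, "ay": 0, "az": 0, "gripper": 0}, {"dx": 0, "dy": 0, "dz": 0, "ax": 0, "ay": 0, "az": 1, "gripper": 0}, {"dx": 0, "dy": 0, "dz": 0, "ax": 0, "ay": 0, "az": 1, "gripper": 0}, {"dx": 0, "dy": 0, "dz": 0, "ax": 0, "ay": 0, "az": 1, "gripper": 0}, {"dx": 0, "dy": 0, "dz": 0, "ax": 0, "ay": 0, "az": 1, "gripper": 0}, {"dx": 0, "dy": 0, "dz": 0, "ax": 0, "ay": 0, "az": 1, "gripper": 0}, {"dx": 0, "dy": 0, "dz": 0, "ax": 0, "ay": 0, "az": 1, "gripper": 0}, {"dx": 0, "dy": 0, "dz": 0, "ax": 0, "ay": 0, "az": 1, "gripper": 0}])

```text
t: 16.02
tcp_pos: [0.4919, -0.2691, 0.0726]
tcp_rot: [0.95, 2.994, 0.001]
wrist_force: [-1.4, -0.3, 4.3]
width: 0.0109
finger_force: 30.0
```

Emit:
servo_tool(motion=[{"dx": 0, "dy": 0, "dz": 0, "ax": 0, "ay": 0, "az": 1, "gripper": 0}, {"dx": 0, "dy": 0, "dz": 0, "ax": 0, "ay": 0, "az": 1, "gripper": 0}, {"dx": 0, "dy": 0, "dz": 0, "ax": 0, "ay": 0, "az": 1, "gripper": 0}, {"dx": 0, "dy": 0, "dz": 0, "ax": 0, "ay": 0, "az": 1, "gripper": 0}, {"dx": 0, "dy": 0, "dz": 0, "ax": 0, "ay": 0, "az": 1, "gripper": 0}, {"dx": 0, "dy": 0, "dz": 0, "ax": 0, "ay": 0, "az": 1, "gripper": 0}])

```text
t: 16.77
tcp_pos: [0.492, -0.2691, 0.0726]
tcp_rot: [1.551, 2.732, 0.001]
wrist_force: [-0.8, 0.2, 4.5]
width: 0.0108
finger_force: 30.0
```

Emit:
servo_tool(motion=[{"dx": 0, "dy": 0, "dz": 0, "ax": 0, "ay": 0, "az": 1, "gripper": 0}, {"dx": 0, "dy": 0, "dz": 0, "ax": 0, "ay": 0, "az": 1, "gripper": 0}, {"dx": 0, "dy": 0, "dz": 0, "ax": 0, "ay": 0, "az": 1, "gripper": 0}, {"dx": 0, "dy": 0, "dz": 0, "ax": 0, "ay": 0, "az": 1, "gripper": 0}, {"dx": 0, "dy": 0, "dz": 0, "ax": 0, "ay": 0, "az": 0, "gripper": 0}])

```text
t: 17.4
tcp_pos: [0.4921, -0.2691, 0.0726]
tcp_rot: [1.915, 2.49, 0.001]
wrist_force: [-1.2, 0.5, 5.7]
width: 0.0104
finger_force: 30.0
```

Emit:
servo_tool(motion=[{"dx": 0, "dy": 0, "dz": 0, "ax": 0, "ay": 0, "az": 1, "gripper": 0}, {"dx": 0, "dy": 0, "dz": 0, "ax": 0, "ay": 0, "az": 1, "gripper": 0}, {"dx": 0, "dy": 0, "dz": 0, "ax": 0, "ay": 0, "az": 1, "gripper": 0}, {"dx": 0, "dy": 0, "dz": 0, "ax": 0, "ay": 0, "az": 1, "gripper": 0}, {"dx": 0, "dy": 0, "dz": 0, "ax": 0, "ay": 0, "az": 1, "gripper": 0}, {"dx": 0, "dy": 0, "dz": 0, "ax": 0, "ay": 0, "az": 0.6, "gripper": 0}, {"dx": 0, "dy": 0, "dz": 0, "ax": 0, "ay": 0, "az": 0, "gripper": 0}])

```text
t: 18.27
tcp_pos: [0.4922, -0.2691, 0.0726]
tcp_rot: [2.361, 2.072, 0.001]
wrist_force: [-0.9, 0.3, 5.9]
width: 0.0104
finger_force: 30.0
```

```bash
python3 - <<'E'
from h import *; from station import ctrl
s=ctrl.sense();print(s)
E
```

```text
{'t': 18.275, 'joint_positions': array([-0.0872,  0.5967,  0.7158,  1.9386, -0.5377,  0.8048,  0.7979]), 'dq': array([ 0.0031, -0.0033, -0.0065,  0.0004,  0.004 , -0.0014,  0.0149]), 'joint_torque': array([ -0.0943, -57.0063,  11.8674, -20.6352,  -0.4459,  -0.1657,
        -0.5014]), 'tcp_pos': array([ 0.4922, -0.2691,  0.0726]), 'tcp_rot': array([2.3613, 2.0719, 0.0008]), 'wrist_force': array([-0.8805,  0.2514,  5.8575]), 'moment': array([-0.08  ,  0.2872,  0.2065]), 'finger_force': 29.97000217437744, 'width': 0.010384278380210152}
```

Emit:
servo_tool(motion=[{"dx": 0, "dy": 0, "dz": 0, "ax": 0, "ay": 0, "az": 0.6, "gripper": 0}, {"dx": 0, "dy": 0, "dz": 0, "ax": 0, "ay": 0, "az": 0.6, "gripper": 0}, {"dx": 0, "dy": 0, "dz": 0, "ax": 0, "ay": 0, "az": 0, "gripper": 0}])

```text
t: 18.65
tcp_pos: [0.492, -0.2692, 0.0726]
tcp_rot: [2.446, 1.971, 0.0]
wrist_force: [-2.4, -1.1, 6.4]
width: 0.0116
finger_force: 31.8
```

```bash
python3 -c "
from station import ctrl
s=ctrl.sense();print(s['moment'],s['tcp_rot'],s['joint_positions'])"
```

```text
[-0.18784681  0.43778585  0.72013359] [2.44623332e+00 1.97089516e+00 1.86947904e-04] [-0.10155524  0.60414549  0.73954409  1.93974233 -0.55606555  0.81158638
  0.7321915 ]
```

The moment rose from 0.2 to 0.72 N m, so the knob is at its stop. Next I let go, lift and look.

Emit:
servo_tool(motion=[{"dx": 0, "dy": 0, "dz": 0, "ax": 0, "ay": 0, "az": -0.6, "gripper": 0}, {"dx": 0, "dy": 0, "dz": 0, "ax": 0, "ay": 0, "az": 0, "gripper": 30}, {"dx": 0, "dy": 0, "dz": 0, "ax": 0, "ay": 0, "az": 0, "gripper": 50}, {"dx": 0, "dy": 0, "dz": 0, "ax": 0, "ay": 0, "az": 0, "gripper": 50}, {"dx": 0, "dy": 0, "dz": 0, "ax": 0, "ay": 0, "az": 0, "gripper": 50}, {"dx": 0, "dy": 0, "dz": -0.5, "ax": 0, "ay": 0, "az": 0, "gripper": 50}, {"dx": 0, "dy": 0, "dz": -1, "ax": 0, "ay": 0, "az": 0, "gripper": 50}, {"dx": 0, "dy": 0, "dz": -1, "ax": 0, "ay": 0, "az": 0, "gripper": 50}, {"dx": 0, "dy": 0, "dz": -1, "ax": 0, "ay": 0, "az": 0, "gripper": 50}, {"dx": 0, "dy": 0, "dz": -1, "ax": 0, "ay": 0, "az": 0, "gripper": 50}, {"dx": 0, "dy": 0, "dz": -1, "ax": 0, "ay": 0, "az": 0, "gripper": 50}, {"dx": 0, "dy": 0, "dz": -1, "ax": 0, "ay": 0, "az": 0, "gripper": 50}])

```text
t: 20.15
tcp_pos: [0.4917, -0.2694, 0.2037]
tcp_rot: [2.405, 2.021, 0.0]
wrist_force: [0.1, 0.2, 0.2]
width: 0.046
finger_force: 0.0
```

```bash
python3 - <<'E'
from h import *; from station import ctrl
im,K,T,s=wrist(ctrl,"w5");print(s["t"],s["tcp_pos"],s["wrist_force"],s["width"])
E
```

```text
20.35 [ 0.4919 -0.2692  0.2025] [ 1.0975 -0.1682  0.5557] 0.045980421466617113
```

View pics/w5.png

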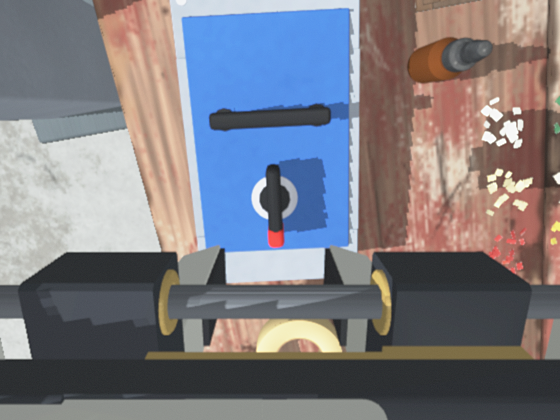

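The wing's red end (276,238) now points along the cover's -x. The cover lies square on the housing and the gripper is clear, so I'll hand in.

```bash
python3 -c "
from station import ctrl
print(ctrl.close_job())"
```

```text
the job is handed in; nothing more can be done
None
```

I laid the cover in, slid it home, let go, turned the wing knob clockwise to its stop and handed the job in at about 20 s. The last picture shows it locked and flat; no verdict was returned.

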